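# Find the optics case that rattles and present it

### The arm

A 6-joint arm with a two-finger parallel gripper is mounted at the origin on the work surface. World frame = base frame: x ahead of the robot, y to its left, z up, the work surface at z = 0. Lengths are in m, angles in rad, forces in N, time in s.
With the tool pointing down it reaches from about 0.25 to 0.85 m from the base axis. Payload 12.5 kg.
Tool frame: the origin (TCP) lies midway between the tips of the shut fingers; the grasp point (between the pads) lies behind it (bot.grip_depth is the z of the grasp point in the tool frame, in m); z points along the fingers, x is the direction in which the jaws open and shut, and the axes are right-handed (so a half turn about z gives the same grasp; the last joint's range is limited). The gripper opens to 93 mm and grips with 3 to 60 N. Pads are 15 mm wide; open, the fingers measure 128 mm over their backs; the gripper's body (75 mm by 188 mm) begins 65 mm behind the grasp point.
Start: joints at [-1.21, 0.351, 1.652, -0, 1.139, -0.085], TCP at [0.237, -0.496, 0.219] pointing down, gripper open.
Joint ranges: [-2.75, 2.75], [-0.79, 2.1], [0.01, 2.65], [-1.57, 4.71], [0.07, 3.14], [-2.87, 2.87]. Speed limits (rad/s): [2.22, 2.22, 2.79, 3.14, 3.14, 3.14].

### API

Orientations are given as a unit quaternion [w, x, y, z].
In Python, from station import bot gives the robot as it stands. The module is installed in compiled form; this text tells all that it offers.
- The arm moves only by the tool apply_moves, never from a script. Its arguments are lists of equal length, an entry for each row: "gripper": the gripper command: -1 is shut, 1 is fully open, values between are in proportion; "translation": the shift along the tool's x, y, z in m, a list of three; "rotation": the turn, a rotation vector about the tool's x, y, z in rad, a list of three. A call has 1 to 8 rows; each row shifts and turns the commanded pose from where the row before left it, along the tool's axes as they then stand; what a row does not reach is not made up. A row lasts 1/10 s, in which the tool goes at most 50 mm and 8.59 degrees, less where a joint would pass 70% of its speed; a pose out of reach is approached as far as the arm can. A call is refused whole if a number of a shift passes 0.05 or a number of a turn 0.15, either way. A call with a gripper value outside its range is refused whole. The fingers move at their own pace and stop on an object; "force" is the grip in N (left out, the last holds). Time passes only in rows, so rows that do not move let the fingers close. It gives the time, the measured TCP pose, the force and the opening at its end, in the units of the state.
- bot.get_state(): the state, without advancing time (a new reading comes with each control period).
- bot.snapshot(name): name is "side" or "top"; returns a dict with "img" (384x512x3 uint8, blue, green, red), "mtx" (3x3 intrinsics, pixels), "R" (3x3) and "t" (3): a world point X has camera coordinates R X + t. Camera axes: x right, y down, z forward; pixel columns grow to the right and rows downward; lengths in m; the calibration is good to about 2 mm. A picture is of the moment at which its call begins. There is no depth.
- bot.sign_off(): hands the job in, once; it reports no verdict.
Trained networks look in a picture, given as the dict that the camera call returned (one of the last four; its "shot" number tells which), for a name from the list of things; names that differ only in an ending like _2 or _b are one class to them, and where a whole thing is asked for, a point or a joint stands for the part that bears it (a point fixed in the world has none). Each returns a list of dicts, best first, with "confidence" (0 to 1); they miss things now and then, are a little off and sometimes report something else, mostly with a low value. They report only what shows in the picture. A call takes as long as a camera call. They do not tell look-alikes from the thing itself.
- bot.look_for(thing, picture): "extent" ([left, top, right, bottom] in pixels, round what is visible of it).
- bot.place_of(thing, picture): "uv" ([column, row] in pixels: a listed point, or the origin of a listed thing).
The state is a dict: "clock": time; "joint_positions": joint angles; "joint_vel": joint speeds; "joint_efforts": joint torques, N m; "eef_pos": TCP position; "orientation": TCP orientation; "force": force on the tool from outside, world axes, zero at the start; "ft_torque": the same for the moment, N m; "grip_width": opening from 0.0 (shut) to 1.0 (fully open).
Only numpy, scipy, OpenCV 4.12 (cv2) and the standard library are available. Lean on these libraries where they do the work, as an engineer would, in place of code of your own. Each camera call takes 0.05 s, during which the arm holds its last target.

### The job

Something has come loose inside one of the three sealed optics cases: pick them up one at a time and shake or tip them lengthwise, and set each case that does not rattle gently back upright where it stood. With the one that rattles make sure: let its loose part slide into the clear end, back into the blue part, and into the clear end again. Then hold that case level about 15 cm above the middle of the inspection pad, clear end pointing the way of the pad's arrow and the loose part showing in it, and finish while still holding it there; leave everything else on the table alone.

Things in the scene. Friction and masses are not known exactly. Their poses are not given: they have to be found in the camera images.
- case_a_mid (a point): Centre, half-way up (23 mm), of a sealed case 120 x 46 x 46 mm (x, y, z): black base, opaque blue body, the last 40 mm towards +x of clear plastic. x runs along its length to the clear end, z up. Stands upright, clear end roughly away from the robot. Grip it across its 46 mm width (y) at the middle. 0.2 to 0.6 kg; weight does not tell which rattles.
- case_a_end (a point): Middle of the outer end face of case a's clear part, 60 mm from the centre along +x; same axes. One of the three cases, any, holds a loose 0.13 kg orange cylinder (28 mm across, 24 mm high; geom slug_c0 in the rules), at first hidden in the blue part; the others are packed firm and stay empty at the clear end. At the clear end it is seen through the plastic.
- case_a: The same case a; origin at the centre of its underside. A loose part has 78 mm of travel lengthwise; it slides when the case is tipped end-down over about 15 degrees (20 or more, kept half a second, is sure) or jerked hard, and stays put on a level case moved slowly. From end to end it shifts the moment about the case's y axis by about 0.1 N m (average well); a firm case shifts none.
- case_b_mid (a point): Centre, half-way up (23 mm), of a sealed case 120 x 46 x 46 mm (x, y, z): black base, opaque blue body, the last 40 mm towards +x of clear plastic. x runs along its length to the clear end, z up. Stands upright, clear end roughly away from the robot. Grip it across its 46 mm width (y) at the middle. 0.2 to 0.6 kg; weight does not tell which rattles.
- case_b_end (a point): Middle of the outer end face of case b's clear part, 60 mm from the centre along +x; same axes. One of the three cases, any, holds a loose 0.13 kg orange cylinder (28 mm across, 24 mm high; geom slug_c0 in the rules), at first hidden in the blue part; the others are packed firm and stay empty at the clear end. At the clear end it is seen through the plastic.
- case_b: The same case b; origin at the centre of its underside. A loose part has 78 mm of travel lengthwise; it slides when the case is tipped end-down over about 15 degrees (20 or more, kept half a second, is sure) or jerked hard, and stays put on a level case moved slowly. From end to end it shifts the moment about the case's y axis by about 0.1 N m (average well); a firm case shifts none.
- case_c_mid (a point): Centre, half-way up (23 mm), of a sealed case 120 x 46 x 46 mm (x, y, z): black base, opaque blue body, the last 40 mm towards +x of clear plastic. x runs along its length to the clear end, z up. Stands upright, clear end roughly away from the robot. Grip it across its 46 mm width (y) at the middle. 0.2 to 0.6 kg; weight does not tell which rattles.
- case_c_end (a point): Middle of the outer end face of case c's clear part, 60 mm from the centre along +x; same axes. One of the three cases, any, holds a loose 0.13 kg orange cylinder (28 mm across, 24 mm high; geom slug_c0 in the rules), at first hidden in the blue part; the others are packed firm and stay empty at the clear end. At the clear end it is seen through the plastic.
- case_c: The same case c; origin at the centre of its underside. A loose part has 78 mm of travel lengthwise; it slides when the case is tipped end-down over about 15 degrees (20 or more, kept half a second, is sure) or jerked hard, and stays put on a level case moved slowly. From end to end it shifts the moment about the case's y axis by about 0.1 N m (average well); a firm case shifts none.
- pad_mid (a point): Centre of the inspection pad, a flat black 110 mm square with yellow border lying on the table (3 mm above it); a white arrow on it points along the pad's +x, roughly away from the robot. Beyond it a fixed laser tube, 130 mm high, stands along the table's far edge.
- mirror_1: Mirror mount, 76 mm high, 50 mm wide; origin at the centre of its foot. Bystander.
- mirror_2: Mirror mount with a red mirror, 76 mm high, 50 mm wide; origin at the centre of its foot. Bystander.
- post_holder: Black post holder, 40 mm across, 75 mm high; origin under its centre. Bystander.
- insulator: Brown insulator with steel top, 28 mm across, 52 mm high; origin under its centre. Bystander.
- cap: Black cap, 22 mm across, 26 mm high; origin under its centre. Bystander.
- driver: Screwdriver lying flat, 160 mm long along its x, handle to -x; origin at its middle underside. Bystander.
Mind the look-alikes: they are no part of the job. What is shaped like the case_b but brown or yellow is not meant. Leave any brown or purple look-alike of the case_a alone.

How it is judged:
On the way, in this order (a step that is already met when the one before it is completed fails the run):
1. the rattling case is off the table and its loose part has slid into the clear end (((distance between slug_c0 and case_a_mid below 0.05 m and height (world z) of case_a_mid above 0.08 m and x of slug_c0 in the frame of case_a_mid above 0.02 m) or (distance between slug_c0 and case_b_mid below 0.05 m and height (world z) of case_b_mid above 0.08 m and x of slug_c0 in the frame of case_b_mid above 0.02 m) or (distance between slug_c0 and case_c_mid below 0.05 m and height (world z) of case_c_mid above 0.08 m and x of slug_c0 in the frame of case_c_mid above 0.02 m))), for 0.1 s.
2. still off the table, its loose part has slid back into the blue part (((distance between slug_c0 and case_a_mid below 0.05 m and height (world z) of case_a_mid above 0.08 m and x of slug_c0 in the frame of case_a_mid below -0.006 m) or (distance between slug_c0 and case_b_mid below 0.05 m and height (world z) of case_b_mid above 0.08 m and x of slug_c0 in the frame of case_b_mid below -0.006 m) or (distance between slug_c0 and case_c_mid below 0.05 m and height (world z) of case_c_mid above 0.08 m and x of slug_c0 in the frame of case_c_mid below -0.006 m))), for 0.1 s.
At the end, for the whole second after the job is handed in: Rattling case held still in the fingers, centre 10-25 cm above table, within 5 cm of pad centre, level within 0.25 rad, clear end along the arrow within 0.35 rad, loose part over 20 mm into the clear end. Other two cases upright, at rest, released, on the table, within 6 cm of their starts (((distance between slug_c0 and case_a_mid below 0.05 m and x of slug_c0 in the frame of case_a_mid above 0.02 m and height (world z) of case_a_mid between 0.1 and 0.25 m and horizontal distance between case_a_mid and pad_mid below 0.05 m and angle between case_a_mid's own z axis and vertical below 0.25 rad and angle between the x axis of case_a_mid and the x axis of pad_mid, either way round below 0.35 rad and x of case_a_end in the frame of pad_mid above 0 m and contact force between the fingers and case_a above 1 N and linear speed of case_a below 0.05 m/s and height (world z) of each of case_b_mid, case_c_mid below 0.03 m and angle between each of case_b_mid, case_c_mid's own z axis and vertical below 0.1 rad and distance of each of case_b_mid, case_c_mid from where it was at the start of the episode below 0.06 m and linear speed of each of case_b, case_c below 0.02 m/s and contact force between the fingers and case_b below 0.2 N and contact force between the fingers and case_c below 0.2 N) or (distance between slug_c0 and case_b_mid below 0.05 m and x of slug_c0 in the frame of case_b_mid above 0.02 m and height (world z) of case_b_mid between 0.1 and 0.25 m and horizontal distance between case_b_mid and pad_mid below 0.05 m and angle between case_b_mid's own z axis and vertical below 0.25 rad and angle between the x axis of case_b_mid and the x axis of pad_mid, either way round below 0.35 rad and x of case_b_end in the frame of pad_mid above 0 m and contact force between the fingers and case_b above 1 N and linear speed of case_b below 0.05 m/s and height (world z) of each of case_a_mid, case_c_mid below 0.03 m and angle between each of case_a_mid, case_c_mid's own z axis and vertical below 0.1 rad and distance of each of case_a_mid, case_c_mid from where it was at the start of the episode below 0.06 m and linear speed of each of case_a, case_c below 0.02 m/s and contact force between the fingers and case_a below 0.2 N and contact force between the fingers and case_c below 0.2 N) or (distance between slug_c0 and case_c_mid below 0.05 m and x of slug_c0 in the frame of case_c_mid above 0.02 m and height (world z) of case_c_mid between 0.1 and 0.25 m and horizontal distance between case_c_mid and pad_mid below 0.05 m and angle between case_c_mid's own z axis and vertical below 0.25 rad and angle between the x axis of case_c_mid and the x axis of pad_mid, either way round below 0.35 rad and x of case_c_end in the frame of pad_mid above 0 m and contact force between the fingers and case_c above 1 N and linear speed of case_c below 0.05 m/s and height (world z) of each of case_a_mid, case_b_mid below 0.03 m and angle between each of case_a_mid, case_b_mid's own z axis and vertical below 0.1 rad and distance of each of case_a_mid, case_b_mid from where it was at the start of the episode below 0.06 m and linear speed of each of case_a, case_b below 0.02 m/s and contact force between the fingers and case_a below 0.2 N and contact force between the fingers and case_b below 0.2 N))); the arm keeps its last pose, push and grip.
It fails at once if a bystander is moved more than 4 cm (distance of any of mirror_1, mirror_2, post_holder, insulator, cap, driver from where it was at the start of the episode above 0.04 m).
It fails at once if a case is dropped or banged down on the table (more than 90 N) (contact force between any of case_a, case_b, case_c and table_c0 above 90 N).
It also fails if it takes over 72 s, if anything falls off the work surface, if the arm or the gripper's body presses on something with over 40 N, if the wrist force passes 120 N, or if a joint passes its speed limit or range.

## Working session

There is one attempt and no reset: what is moved stays moved. The work goes in short steps, Python scripts to look and compute and a tool call to move; the robot and the scene stay as the last step left them, time stands still between calls to the robot, and variables do not carry over. Pictures are saved under pics/ and viewed, and the job is handed in when it is done.

Besides the shell and the picture viewer there is one more tool, called after "Call:" as name(argument=value, ...) on one line, values as JSON. apply_moves: Moves the arm, as the interface text tells. Its arguments: {"type":"object","properties":{"gripper":{"type":"array","items":{"type":"number"}},"translation":{"type":"array","items":{"type":"array","items":{"type":"number"}}},"rotation":{"type":"array","items":{"type":"array","items":{"type":"number"}}},"force":{"type":"number"}},"required":["gripper","translation","rotation"]}

```bash
mkdir -p pics; ls
python3 - <<'E'
from station import bot
import cv2,pickle
s=bot.get_state();print(s);print(bot.grip_depth)
for n in ("top","side"):
    p=bot.snapshot(n);cv2.imwrite(f"pics/{n}0.png",p["img"]);pickle.dump(p,open(f"{n}0.pkl","wb"))
    print(n,p["mtx"],p["R"],p["t"])
    for th in ["case_a_mid","case_a_end","pad_mid","mirror_1","post_holder","insulator","cap","driver"]:
        print(th,[([round(float(v)) for v in d["uv"]],round(d["confidence"],2)) for d in bot.place_of(th,p)])
E
```

```text
pics
{'clock': 0.0, 'joint_positions': array([-1.20962227e+00,  3.51204835e-01,  1.65242910e+00, -1.08788560e-05,
        1.13909250e+00, -8.46144051e-02]), 'joint_vel': array([-2.79885291e-04,  1.49085480e-03, -2.25323769e-04, -9.19693550e-05,
        5.07445764e-04, -6.02928725e-04]), 'joint_efforts': array([ 1.53253910e-03, -4.97327650e+01, -2.85254484e+01,  7.00217346e-02,
        2.56469491e-02, -9.58606574e-05]), 'eef_pos': array([ 0.23703434, -0.4959189 ,  0.21811672]), 'orientation': array([-3.37831660e-04,  8.45923482e-01, -5.33303986e-01, -4.55256369e-04]), 'force': array([ 0.41200133,  1.73685591, -0.0550846 ]), 'ft_torque': array([-0.00056635, -0.01330522,  0.05361212]), 'grip_width': 1.001609876211358}
-0.0188
top [[457.15142198   0.         256.58217808]
 [  0.         457.15142198 192.50048789]
 [  0.           0.           1.        ]] [[ 3.20617683e-03 -9.99994422e-01  9.35787168e-04]
 [-9.97629888e-01 -3.26291368e-03 -6.87310640e-02]
 [ 6.87337340e-02 -7.13205303e-04 -9.97634785e-01]] [0.00392333 0.54151802 1.14596362]
case_a_mid [([140, 227], 0.77), ([191, 210], 0.
[... 293 characters left out ...]
97, 199], 0.95), ([191, 211], 0.54)]
side [[375.96747968   0.         259.05978882]
 [  0.         375.96747968 193.75227099]
 [  0.           0.           1.        ]] [[-0.9813806  -0.19184772  0.00930433]
 [-0.15262073  0.74947553 -0.64419977]
 [ 0.11661489 -0.63362519 -0.76480069]] [0.53827517 0.08778498 0.97092371]
case_a_mid [([266, 245], 0.87), ([279, 296], 0.78), ([352, 267], 0.58)]
case_a_end [([293, 318], 0.7), ([326, 260], 0.68), ([240, 245], 0.58)]
pad_mid [([208, 220], 0.75)]
mirror_1 [([244, 120], 0.74), ([178, 303], 0.74)]
post_holder [([281, 118], 0.51), ([206, 217], 0.16)]
insulator [([177, 210], 0.56)]
cap [([231, 350], 0.73), ([191, 155], 0.47)]
driver [([230, 347], 0.71)]
```

View pics/top0.png

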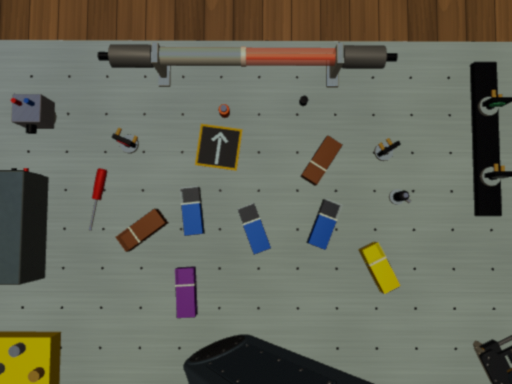

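View pics/side0.png

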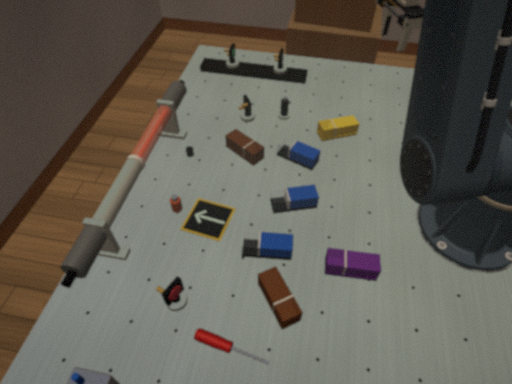

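The top view shows three blue cases, at about (191,211), (254,229) and (324,224), clear ends pointing up in the picture. The pad is at (219,147), and the brown, purple and yellow boxes are look-alikes. Next I'll measure the cases by colour.

```bash
cat > h.py <<'E'
import numpy as np,cv2
def ray(p,uv,z):
    d=p["R"].T@np.linalg.inv(p["mtx"])@np.array([uv[0],uv[1],1.]);c=-p["R"].T@p["t"]
    return c+d*(z-c[2])/d[2]
def proj(p,X):
    q=p["mtx"]@(p["R"]@np.array(X)+p["t"]);return q[:2]/q[2]
def blobs(p,minA=150):
    im=p["img"].astype(int);b,g,r=im[...,0],im[...,1],im[...,2]
    m=((b>110)&(b>r+60)&(b>g+40)).astype(np.uint8)
    n,l,st,c=cv2.connectedComponentsWithStats(m)
    return [l==i for i in range(1,n) if st[i,4]>minA]
E
python3 - <<'E'
import pickle,cv2,numpy as np
from h import *
from scipy.optimize import minimize
T=pickle.load(open("top0.pkl","rb"));S=pickle.load(open("side0.pkl","rb"))
def sil(p,q):
    x,y,a=q;c,s=np.cos(a),np.sin(a);P=[]
    for lx in(-.06,.02):
        for ly in(-.023,.023):
            for z in(.008,.046):P.append(proj(p,[x+c*lx-s*ly,y+s*lx+c*ly,z]))
    return np.array(P)
def mask(p,q,k=8):
    h=cv2.convexHull((sil(p,q)*16).astype(np.int32))
    m=np.zeros((384,512),np.uint8);cv2.fillConvexPoly(m,h,1,shift=4);return m>0
from h import blobs
bt=sorted(blobs(T),key=lambda m:np.nonzero(m)[1].mean());bs=blobs(S)
for m in bt:
    v,u=np.nonzero(m);print(m.sum(),u.mean(),v.mean(),ray(T,(u.mean(),v.mean()),.04))
    w=ray(T,(u.mean(),v.mean()),.04)[:2]
    # matching side blob
    uv=proj(S,[*w,.03]);ms=min(bs,key=lambda k:np.hypot(*(np.array(np.nonzero(k)[::-1]).mean(1)-uv)))
    def cost(q):
        r=0
        for p,b in((T,m),(S,ms)):
            k=mask(p,q);r+=1-(k&b).sum()/(k|b).sum()
        return r
    best=None
    for a in np.linspace(-.6,.6,7):
        q0=[w[0]+.02*np.cos(a),w[1]+.02*np.sin(a),a]
        r=minimize(cost,q0,method="Nelder-Mead",options=dict(initial_simplex=[q0,[q0[0]+.015,*q0[1:]],[q0[0],q0[1]+.015,a],[*q0[:2],a+.2]]))
        if best is None or r.fun<best.fun:best=r
    x,y,a=best.x;print("CASE mid",best.x.round(4),"cost",best.fun, "end",(x+.06*np.cos(a),y+.06*np.sin(a)), "px mid",proj(T,[x,y,.023]),"end",proj(T,[x+.06*np.cos(a),y+.06*np.sin(a),.023]))
# pad: yellow border outline
im=T["img"].astype(int);m=((im[...,2]>150)&(im[...,1]>110)&(im[...,0]<90)).astype(np.uint8)
m[:110]=0;m[180:]=0;m[:,:180]=0;m[:,260:]=0
pts=np.argwhere(m)[:,::-1];W=np.array([ray(T,u,.003)[:2] for u in pts]).astype(np.float32)
print("pad",cv2.minAreaRect(W))
for n,uv in dict(mir=(127,142),ins=(226,114),cap=(301,103),mir1=(384,151),post=(395,197)).items(): print(n,ray(T,uv,0))
E
python3 -c "
import cv2
for n,b in(('top0',(170,90,420,280)),('side0',(170,100,400,330))):
  i=cv2.imread(f'pics/{n}.png')[b[1]:b[3],b[0]:b[2]];cv2.imwrite(f'pics/{n}z.png',cv2.resize(i,None,fx=2.6,fy=2.6,interpolation=2))"
```

```text
529 191.4007561436673 219.01134215500946 [0.4733215  0.16780447 0.04      ]
CASE mid [0.493  0.168  0.0205] cost 0.7444183125488637 end (np.float64(0.5529609143810688), np.float64(0.1692594049241462)) px mid [192.36309154 211.30523552] end [192.18163594 187.67050627]
531 256.67043314500944 236.43502824858757 [0.43063073 0.00512223 0.04      ]
CASE mid [0.4509 0.0121 0.314 ] cost 0.780165309312856 end (np.float64(0.5079443873821762), np.float64(0.03061029349285765)) px mid [253.93393795 228.18820111] end [246.69749282 205.56737066]
527 322.034155597723 231.82542694497153 [ 0.44255979 -0.15735067  0.04      ]
CASE mid [ 0.4597 -0.1674 -0.4666] cost 0.9046965057636888 end (np.float64(0.5133037118406419), np.float64(-0.19436825086860993)) px mid [324.99063864 224.90653908] end [335.49100355 203.74117201]Traceback (most recent call last):
  File "<stdin>", line 36, in <module>
cv2.error: OpenCV(4.12.0) /io/opencv/modules/imgproc/src/convhull.cpp:143: error: (-215:Assertion failed) total >= 0 && (depth == CV_32F || depth == CV_32S) in function 'convexHull'
```

View pics/top0z.png

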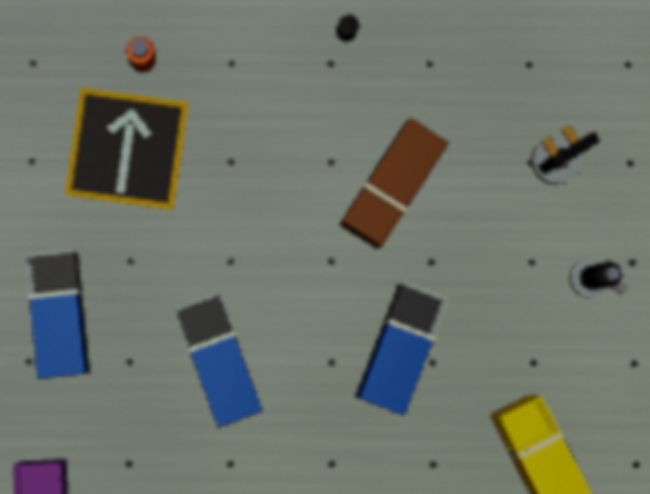

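Run:
```python
import pickle,cv2,numpy as np
from h import *
T=pickle.load(open("top0.pkl","rb"));S=pickle.load(open("side0.pkl","rb"))
for p in(T,S):
  for m in sorted(blobs(p),key=lambda m:np.nonzero(m)[1].mean()):
    pts=np.argwhere(m)[:,::-1]
    W=np.array([ray(p,u,.046)[:2] for u in pts]).astype(np.float32)
    (cx,cy),(w,h),a=cv2.minAreaRect(W);a=np.radians(a)
    if w<h:a+=np.pi/2
    a=(a+np.pi/2)%np.pi-np.pi/2
    e=np.array([np.cos(a),np.sin(a)]);pr=(W-W.mean(0))@e
    L=max(w,h); c=np.array([cx,cy])
    mid=c+e*(0.020)   # blue centre at -0.020
    print("blue ctr",c.round(4),"size",round(max(w,h),4),round(min(w,h),4),"yaw",round(a,3),"mid",mid.round(4))
im=T["img"].astype(int);m=((im[...,2]>110)&(im[...,1]>70)&(im[...,0]<70)).astype(np.uint8)
m[:118]=0;m[180:]=0;m[:,:180]=0;m[:,260:]=0
W=np.array([ray(T,u,.003)[:2] for u in np.argwhere(m)[:,::-1]]).astype(np.float32)
print("pad",m.sum(),cv2.minAreaRect(W))
b=ray(T,(120/2.6+170,190/2.6+90),.003);t=ray(T,(131/2.6+170,110/2.6+90),.003);print("arrow",b,t,np.arctan2(*(t-b)[[1,0]]))
for n,uv in dict(mir=(127,142),ins=(226,114),cap=(301,103),mir1=(384,151),post=(395,197)).items(): print(n,ray(T,uv,0).round(3))
```

```text
blue ctr [0.4735 0.167 ] size 0.0744 0.0434 yaw 0.111 mid [0.4934 0.1692]
blue ctr [0.4309 0.0051] size 0.0741 0.0434 yaw 0.361 mid [0.4496 0.0122]
blue ctr [ 0.4428 -0.1565] size 0.0744 0.0433 yaw -0.372 mid [ 0.4614 -0.1637]
blue ctr [0.4751 0.1673] size 0.0705 0.0414 yaw 0.114 mid [0.495  0.1696]
blue ctr [0.4322 0.0055] size 0.0693 0.0391 yaw 0.363 mid [0.4509 0.0127]
blue ctr [ 0.4442 -0.1561] size 0.0703 0.0373 yaw -0.372 mid [ 0.4628 -0.1634]
pad 351 ((0.6617189049720764, 0.10562963783740997), (0.10990289598703384, 0.11026649177074432), 82.3837661743164)
arrow [0.61871379 0.1107433  0.003     ] [0.69945665 0.10047152 0.003     ] -0.12653626874910323
mir [0.674 0.344 0.   ]
ins [0.749 0.086 0.   ]
cap [ 0.779 -0.11   0.   ]
mir1 [ 0.652 -0.326  0.   ]
post [ 0.532 -0.353  0.   ]
```

View pics/side0z.png

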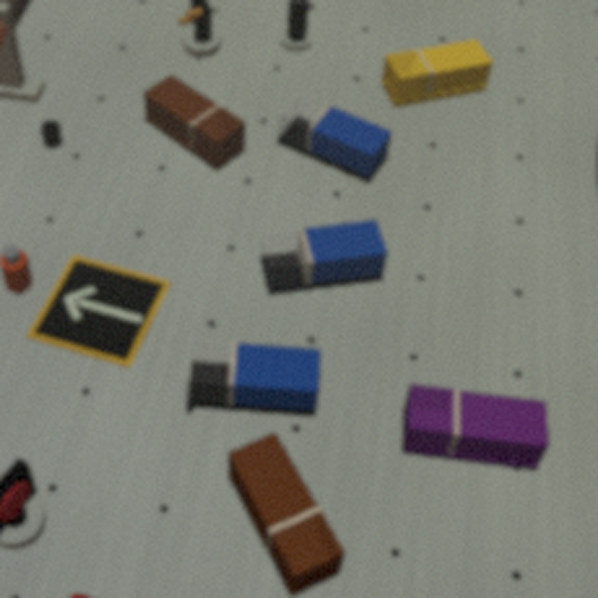

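Both cameras agree on the case poses to about 2 mm:
- left: (.495, .1695), yaw .112
- middle: (.4515, .0128), yaw .362
- right: (.463, -.164), yaw -.372

The pad is at (.662, .1055), yaw -.13. I'll start with the right case.

Call:
apply_moves(gripper=[0.6,0.6,0.6,0.6,0.6,0.6], translation=[[0,0,0],[0,0,0],[0,0,0],[0,0,0],[0,0,0],[0,0,0]], rotation=[[0,0,0.137],[0,0,0.137],[0,0,0.137],[0,0,0.137],[0,0,0.137],[0,0,0.137]], force=50)

```text
clock: 1.5
eef_pos: [0.2372, -0.4962, 0.2186]
orientation: [0.0, -0.56, 0.828, 0.0]
force: [-0.1, 1.1, -0.2]
grip_width: 0.803
```

Call:
apply_moves(gripper=[0.6,0.6,0.6,0.6,0.6,0.6,0.6,0.6], translation=[[-0.045,-0.01,0],[-0.045,-0.01,0],[-0.045,-0.01,0],[-0.045,-0.01,0],[-0.045,-0.01,0.02],[-0.045,-0.01,0.02],[-0.045,-0.01,0.02],[-0.045,-0.01,0.02]], rotation=[[0,0,0],[0,0,0],[0,0,0],[0,0,0],[0,0,0],[0,0,0],[0,0,0],[0,0,0]])

```text
clock: 2.3
eef_pos: [0.4442, -0.1899, 0.1386]
orientation: [0.0, -0.562, 0.827, -0.0]
force: [0.4, -0.6, 0.2]
grip_width: 0.797
```

```bash
cat >> h.py <<'E'
from scipy.spatial.transform import Rotation as Ro
C=dict(L=(.495,.1695,.112),M=(.4515,.0128,.362),R=(.463,-.164,-.372),P=(.6617,.1056,-.13))
def goto(bot,n,z):
    "shift in tool axes at the FINAL orientation (tool down, tool x=-case y), and turn"
    s=bot.get_state();q=s["orientation"];R=Ro.from_quat([q[1],q[2],q[3],q[0]])
    x,y,a=C[n];th=a-np.pi/2;G=np.array([[np.cos(th),np.sin(th),0],[np.sin(th),-np.cos(th),0],[0,0,-1]])
    G=G.T if 0 else G
    Gm=np.column_stack([[np.cos(th),np.sin(th),0],[np.sin(th),-np.cos(th),0],[0,0,-1]])
    d=np.array([x,y,z])-s["eef_pos"]
    print("t",round(s["clock"],2),"tcp",s["eef_pos"].round(4),"F",s["force"].round(2),"T",s["ft_torque"].round(3),"w",round(s["grip_width"],3))
    print(n,"shift now-frame",(R.inv().as_matrix()@d).round(4),"final-frame",(Gm.T@d).round(4),"turn",(R.inv()*Ro.from_matrix(Gm)).as_rotvec().round(4))
E
python3 -c "
from station import bot;from h import *
goto(bot,'R',.010)"
```

```text
t 2.3 tcp [ 0.4442 -0.1899  0.1386] F [ 0.41 -0.63  0.23] T [ 0.046 -0.011  0.001] w 0.797
R shift now-frame [-0.031  -0.0078  0.1286] final-frame [-0.031  -0.0081  0.1286] turn [-0.0008 -0.0001 -0.0043]
```

Call:
apply_moves(gripper=[0.6,0.6,0.6], translation=[[-0.02,-0.005,0.02],[0,0,0.02],[0,0,0]], rotation=[[0,0,0],[0,0,0],[0,0,0]])

```text
clock: 2.6
eef_pos: [0.4544, -0.1737, 0.0972]
orientation: [-0.001, -0.563, 0.826, 0.002]
force: [0.2, 1.1, 1.3]
grip_width: 0.806
```

```bash
python3 -c "
from station import bot;from h import *
goto(bot,'R',.010)"
```

```text
t 2.6 tcp [ 0.4544 -0.1737  0.0972] F [0.23 1.06 1.33] T [ 0.041 -0.007 -0.003] w 0.806
R shift now-frame [-0.0121 -0.0048  0.0871] final-frame [-0.0121 -0.0045  0.0872] turn [ 0.0039  0.0003 -0.0028]
```

Call:
apply_moves(gripper=[0.6,0.6,0.6,0.6], translation=[[-0.012,-0.005,0.015],[0,0,0.03],[0,0,0.03],[0,0,0.012]], rotation=[[0,0,0],[0,0,0],[0,0,0],[0,0,0]])

```text
clock: 3.0
eef_pos: [0.4636, -0.1656, 0.0109]
orientation: [-0.0, -0.562, 0.827, 0.001]
force: [0.4, -0.2, -0.3]
grip_width: 0.799
```

```bash
python3 -c "
from station import bot;from h import *
goto(bot,'R',.010)
p=bot.snapshot('side');cv2.imwrite('pics/s1.png',cv2.resize(p['img'][100:330,170:450],None,fx=2.6,fy=2.6))"
```

```text
t 3.0 tcp [ 0.4636 -0.1656  0.0109] F [ 0.42 -0.24 -0.3 ] T [0.078 0.052 0.029] w 0.799
R shift now-frame [-0.0013  0.0012  0.0009] final-frame [-0.0013  0.0012  0.0009] turn [ 0.0019  0.0001 -0.005 ]
```

View pics/s1.png

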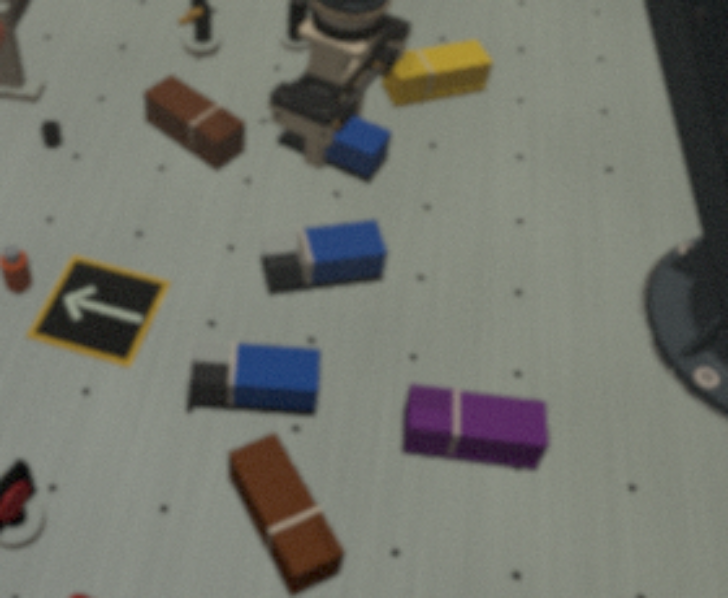

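The gripper straddles the case at (345,145) in the zoomed view, with the blue body behind it. Closing and lifting.

Call:
apply_moves(gripper=[-1,-1,-1,-1,-1,-1,-1], translation=[[0,0,0],[0,0,0],[0,0,0],[0,0,0],[0,0,-0.005],[0,0,-0.015],[0,0,-0.025]], rotation=[[0,0,0],[0,0,0],[0,0,0],[0,0,0],[0,0,0],[0,0,0],[0,0,0]], force=55)

```text
clock: 3.75
eef_pos: [0.4633, -0.165, 0.0568]
orientation: [-0.001, -0.562, 0.827, 0.001]
force: [1.3, 0.1, -3.4]
grip_width: 0.49
```

Call:
apply_moves(gripper=[-1,-1,-1,-1,-1,-1], translation=[[0,0,-0.03],[0,0,-0.03],[0,0,-0.03],[0,0,-0.015],[0,0,0],[0,0,0]], rotation=[[0,0,0],[0,0,0],[0,0,0],[0,0,0],[0,0,0],[0,0,0]])

```text
clock: 4.35
eef_pos: [0.4639, -0.1652, 0.1615]
orientation: [-0.0, -0.562, 0.827, 0.0]
force: [0.6, 0.4, -4.9]
grip_width: 0.489
```

```bash
python3 -c "
from station import bot;from h import *
goto(bot,'R',.010)
p=bot.snapshot('side');cv2.imwrite('pics/s2.png',cv2.resize(p['img'][60:290,170:450],None,fx=2.6,fy=2.6))"
```

```text
t 4.35 tcp [ 0.4639 -0.1652  0.1615] F [ 0.55  0.39 -4.91] T [0.042 0.058 0.026] w 0.489
R shift now-frame [-0.0008  0.0012  0.1515] final-frame [-0.0008  0.0013  0.1515] turn [ 0.0007  0.     -0.0042]
```

View pics/s2.png

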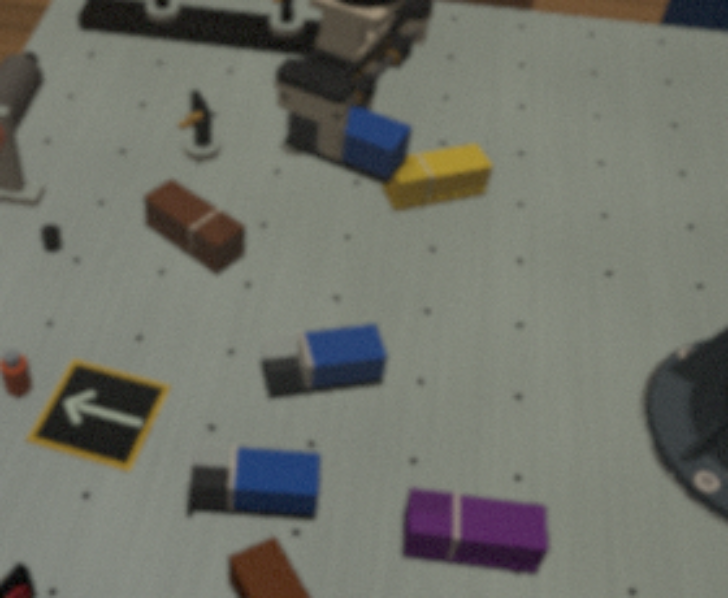

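Held (about 5 N). Tipping the clear end down.

Call:
apply_moves(gripper=[-1,-1,-1,-1,-1,-1], translation=[[0,0,0],[0,0,0],[0,0,0],[0,0,0],[0,0,0],[0,0,0]], rotation=[[-0.08,0,0],[-0.12,0,0],[-0.12,0,0],[-0.12,0,0],[-0.06,0,0],[0,0,0]])

```text
clock: 5.0
eef_pos: [0.4643, -0.1654, 0.1596]
orientation: [-0.14, -0.545, 0.801, 0.206]
force: [-0.5, 0.2, -4.0]
grip_width: 0.489
```

Call:
apply_moves(gripper=[-1,-1,-1,-1], translation=[[0,0,0],[0,0,0],[0,0,0],[0,0,0]], rotation=[[0,0,0],[0,0,0],[0,0,0],[0,0,0]])

```text
clock: 5.4
eef_pos: [0.4643, -0.1654, 0.1624]
orientation: [-0.139, -0.545, 0.801, 0.204]
force: [0.4, 0.3, -4.5]
grip_width: 0.492
```

```bash
cat >> h.py <<'E'
def pic(bot,n,f,c=None,zoom=4):
    p=bot.snapshot(n);i=p["img"]
    if c is None:c=proj(p,bot.get_state()["eef_pos"])
    u,v=[int(k) for k in c];u=min(max(u,75),437);v=min(max(v,70),314)
    cv2.imwrite(f"pics/{f}.png",cv2.resize(i[v-70:v+70,u-75:u+75],None,fx=zoom,fy=zoom,interpolation=2));return p
E
python3 -c "
from station import bot;from h import *
goto(bot,'R',.010)
pic(bot,'side','s3');pic(bot,'top','t3')
a=cv2.imread('pics/s3.png');b=cv2.imread('pics/t3.png');cv2.imwrite('pics/st3.png',cv2.resize(np.hstack([a,b]),None,fx=.66,fy=.66))"
```

```text
t 5.4 tcp [ 0.4643 -0.1654  0.1624] F [ 0.39  0.29 -4.52] T [-0.157 -0.526 -0.01 ] w 0.492
R shift now-frame [-0.0009 -0.0714  0.1347] final-frame [-0.0009  0.0017  0.1524] turn [ 0.4988  0.0011 -0.0042]
```

View pics/st3.png

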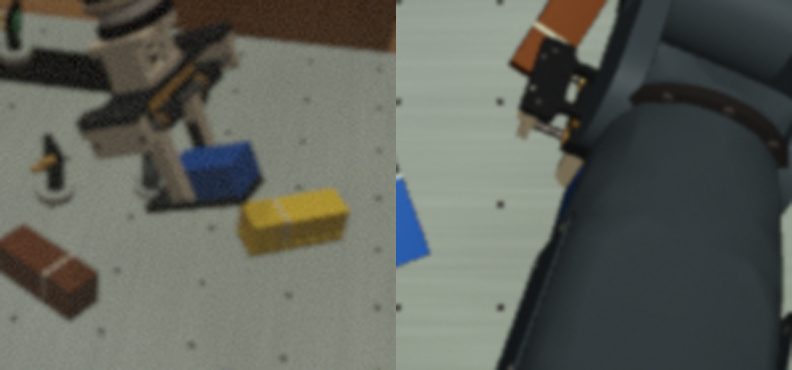

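At a 0.5 rad tilt the clear end (150,180 in the left half) looks empty. I'll level the case and compare the moment.

Call:
apply_moves(gripper=[-1,-1,-1,-1,-1,-1,-1,-1], translation=[[0,0,0],[0,0,0],[0,0,0],[0,0,0],[0,0,0],[0,0,0],[0,0,0],[0,0,0]], rotation=[[0.08,0,0],[0.12,0,0],[0.12,0,0],[0.12,0,0],[0.06,0,0],[0,0,0],[0,0,0],[0,0,0]])

```text
clock: 6.3
eef_pos: [0.4647, -0.1657, 0.162]
orientation: [-0.0, -0.562, 0.827, 0.001]
force: [-0.5, -0.8, -4.2]
grip_width: 0.491
```

```bash
python3 -c "
from station import bot;from h import *
T=[]
for i in range(4): pic(bot,'side','s4');T.append(bot.get_state()['ft_torque'])
print(np.mean(T,0),np.std(T,0))
goto(bot,'R',.010)"
```

```text
[0.06126648 0.00199334 0.00184163] [0.00714484 0.01648132 0.02697884]
t 6.5 tcp [ 0.4646 -0.1655  0.1617] F [-0.96 -0.36 -3.88] T [0.055 0.025 0.017] w 0.493
R shift now-frame [-0.0008  0.0019  0.1518] final-frame [-0.0009  0.002   0.1517] turn [ 0.001   0.     -0.0042]
```

View pics/s4.png

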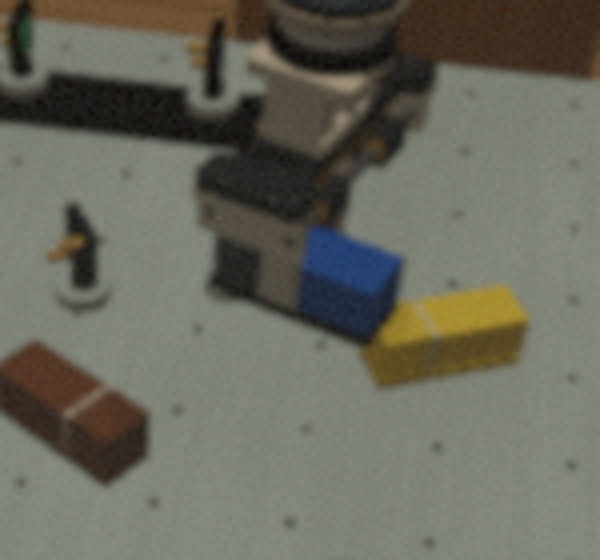

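No orange shows at the clear end (235,270), and the moment didn't rise by the expected +0.1 N m, so this case is firm. Setting it back.

Call:
apply_moves(gripper=[-1,-1,-1,-1,-1,-1,-1,-1], translation=[[0,0,0.02],[0,0,0.035],[0,0,0.035],[0,0,0.025],[0,0,0.015],[0,0,0.01],[0,0,0.005],[0,0,0.003]], rotation=[[0,0,0],[0,0,0],[0,0,0],[0,0,0],[0,0,0],[0,0,0],[0,0,0],[0,0,0]])

```text
clock: 7.3
eef_pos: [0.4647, -0.1656, 0.0141]
orientation: [0.0, -0.562, 0.827, -0.0]
force: [0.8, 1.0, -3.0]
grip_width: 0.492
```

Call:
apply_moves(gripper=[-1,-1], translation=[[0,0,0.0015],[0,0,0]], rotation=[[0,0,0],[0,0,0]])

```text
clock: 7.5
eef_pos: [0.4648, -0.1657, 0.0131]
orientation: [0.0, -0.562, 0.827, -0.0]
force: [-0.2, -0.8, -3.8]
grip_width: 0.491
```

Call:
apply_moves(gripper=[-1,-1], translation=[[0,0,0.0015],[0,0,0.0005]], rotation=[[0,0,0],[0,0,0]])

```text
clock: 7.7
eef_pos: [0.4649, -0.1657, 0.0129]
orientation: [0.0, -0.562, 0.827, -0.001]
force: [-11.9, 3.9, 38.8]
grip_width: 0.491
```

Call:
apply_moves(gripper=[0.6,0.6,0.6,0.6,0.6,0.6,0.6,0.6], translation=[[0,0,0],[0,0,0],[0,0,0],[0,0,-0.03],[0,0,-0.05],[0,0,-0.05],[0,0,0],[0,0,0]], rotation=[[0,0,0],[0,0,0],[0,0,0],[0,0,0],[0,0,0],[0,0,0],[0,0,-0.147],[0,0,-0.147]])

```text
clock: 8.5
eef_pos: [0.4651, -0.1658, 0.1422]
orientation: [0.001, -0.68, 0.734, -0.002]
force: [-0.7, 0.2, -0.8]
grip_width: 0.801
```

```bash
python3 -c "
from station import bot;from h import *
goto(bot,'M',.010)
pic(bot,'side','s5',(300,170))"
```

```text
t 8.5 tcp [ 0.4651 -0.1658  0.1422] F [-0.73  0.19 -0.84] T [ 0.05   0.027 -0.04 ] w 0.801
M shift now-frame [-0.1772  0.0276  0.1319] final-frame [-0.1718 -0.0505  0.1322] turn [-0.0029 -0.0019 -0.4384]
```

View pics/s5.png

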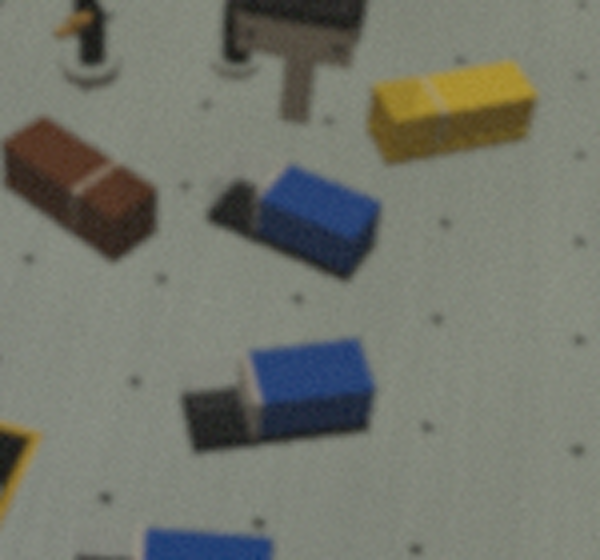

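The right case is back upright, empty at its clear end, with a soft contact. On to the middle case.

Call:
apply_moves(gripper=[0.6,0.6,0.6,0.6,0.6,0.6,0.6,0.6], translation=[[0,0,0],[0,0,0],[0,0,0],[-0.045,-0.013,0],[-0.045,-0.013,0],[-0.045,-0.013,0],[-0.037,-0.011,0],[0,0,0.04]], rotation=[[0,0,-0.146],[0,0,-0.146],[0,0,-0.146],[0,0,0],[0,0,0],[0,0,0],[0,0,0],[0,0,0]])

```text
clock: 9.35
eef_pos: [0.4537, 0.0164, 0.1032]
orientation: [-0.002, 0.821, -0.571, 0.003]
force: [1.8, 0.6, -0.1]
grip_width: 0.803
```

Call:
apply_moves(gripper=[0.6], translation=[[0,0,0.02]], rotation=[[0,0,0]])

```text
clock: 9.45
eef_pos: [0.4505, 0.0144, 0.0788]
orientation: [0.0, 0.821, -0.571, -0.0]
force: [0.7, -1.0, -0.2]
grip_width: 0.801
```

```bash
python3 -c "
from station import bot;from h import *
goto(bot,'M',.010)"
```

```text
t 9.45 tcp [0.4505 0.0144 0.0788] F [ 0.74 -0.98 -0.23] T [ 0.025  0.018 -0.014] w 0.801
M shift now-frame [ 0.0019 -0.0004  0.0688] final-frame [ 0.0018 -0.0004  0.0688] turn [ 0.001   0.0005 -0.0071]
```

Call:
apply_moves(gripper=[0.6,0.6,0.6,-1,-1,-1,-1], translation=[[0.001,0,0.035],[0,0,0.028],[0,0,0.005],[0,0,0],[0,0,0],[0,0,0],[0,0,0]], rotation=[[0,0,-0.007],[0,0,0],[0,0,0],[0,0,0],[0,0,0],[0,0,0],[0,0,0]])

```text
clock: 10.15
eef_pos: [0.4523, 0.0122, 0.0135]
orientation: [-0.0, 0.823, -0.568, 0.001]
force: [0.2, -0.5, -0.4]
grip_width: 0.507
```

Call:
apply_moves(gripper=[-1,-1,-1,-1,-1,-1,-1,-1], translation=[[0,0,-0.005],[0,0,-0.015],[0,0,-0.025],[0,0,-0.03],[0,0,-0.03],[0,0,-0.03],[0,0,-0.015],[0,0,0]], rotation=[[0,0,0],[0,0,0],[0,0,0],[0,0,0],[0,0,0],[0,0,0],[0,0,0],[0,0,0]])

```text
clock: 10.95
eef_pos: [0.4524, 0.0122, 0.1646]
orientation: [-0.001, 0.823, -0.568, 0.002]
force: [-0.0, 1.2, -4.0]
grip_width: 0.491
```

```bash
python3 -c "
from station import bot;from h import *
T=[]
for i in range(4): pic(bot,'side','s6');T.append(bot.get_state()['ft_torque'])
print(np.mean(T,0),np.std(T,0))
goto(bot,'M',.010)"
```

```text
[ 0.02310957 -0.00731824 -0.01851204] [0.01134492 0.0151514  0.02148571]
t 11.15 tcp [0.451  0.0123 0.1615] F [ 0.06  0.45 -3.68] T [ 0.038  0.004 -0.018] w 0.493
M shift now-frame [-0.0002 -0.001   0.1515] final-frame [-0.0003 -0.0007  0.1515] turn [0.0018 0.0008 0.0008]
```

Call:
apply_moves(gripper=[-1,-1,-1,-1,-1,-1,-1,-1], translation=[[0,0,0],[0,0,0],[0,0,0],[0,0,0],[0,0,0],[0,0,0],[0,0,0],[0,0,0]], rotation=[[-0.08,0,0],[-0.12,0,0],[-0.12,0,0],[-0.12,0,0],[-0.06,0,0],[0,0,0],[0,0,0],[0,0,0]])

```text
clock: 11.95
eef_pos: [0.4514, 0.0121, 0.1625]
orientation: [0.203, 0.798, -0.55, -0.14]
force: [0.8, -0.3, -3.7]
grip_width: 0.486
```

Call:
apply_moves(gripper=[-1,-1], translation=[[0,0,0],[0,0,0]], rotation=[[0,0,0],[0,0,0]])

```text
clock: 12.15
eef_pos: [0.4516, 0.0121, 0.1629]
orientation: [0.203, 0.798, -0.55, -0.14]
force: [0.0, -0.5, -3.9]
grip_width: 0.489
```

```bash
python3 -c "
from station import bot;from h import *
pic(bot,'side','s7')
goto(bot,'M',.010)"
```

```text
t 12.2 tcp [0.4516 0.0121 0.1628] F [-0.64  0.58 -3.04] T [ 0.174 -0.46  -0.008] w 0.491
M shift now-frame [-0.0007 -0.0733  0.1341] final-frame [-7.000e-04 -1.000e-04  1.528e-01] turn [ 4.991e-01 -3.000e-04  5.000e-04]
```

View pics/s7.png

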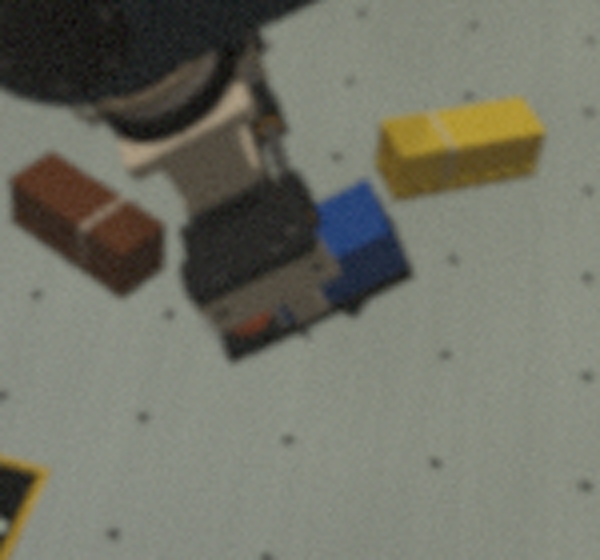

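The orange slug shows in the clear end at (250,322), so the middle case is the one that rattles. Now tipping it back so the slug slides into the blue part.

Call:
apply_moves(gripper=[-1,-1,-1,-1,-1,-1,-1,-1], translation=[[0,0,0],[0,0,0],[0,0,0],[0,0,0],[0,0,0],[0,0,0],[0,0,0],[0,0,0]], rotation=[[0.08,0,0],[0.12,0,0],[0.13,0,0],[0.13,0,0],[0.13,0,0],[0.13,0,0],[0.13,0,0],[0.13,0,0]])

```text
clock: 13.0
eef_pos: [0.4509, 0.0136, 0.1627]
orientation: [-0.185, 0.803, -0.553, 0.125]
force: [0.5, 1.4, -3.7]
grip_width: 0.489
```

Call:
apply_moves(gripper=[-1,-1,-1,-1,-1,-1,-1,-1], translation=[[0,0,0],[0,0,0],[0,0,0],[0,0,0],[0,0,0],[0,0,0],[0,0,0],[0,0,0]], rotation=[[0.05,0,0],[0,0,0],[0,0,0],[0,0,0],[0,0,0],[0,0,0],[0,0,0],[0,0,0]])

```text
clock: 13.8
eef_pos: [0.4519, 0.0142, 0.1623]
orientation: [-0.204, 0.799, -0.549, 0.137]
force: [0.2, 0.2, -3.4]
grip_width: 0.493
```

```bash
python3 -c "
from station import bot;from h import *
pic(bot,'side','s8')
goto(bot,'M',.010)"
```

```text
t 13.85 tcp [0.4518 0.0141 0.1623] F [-0.21  0.98 -2.9 ] T [-0.161  0.49  -0.026] w 0.495
M shift now-frame [0.002  0.0732 0.1336] final-frame [0.0011 0.0008 0.1523] turn [-0.4961  0.0072  0.0039]
```

View pics/s8.png

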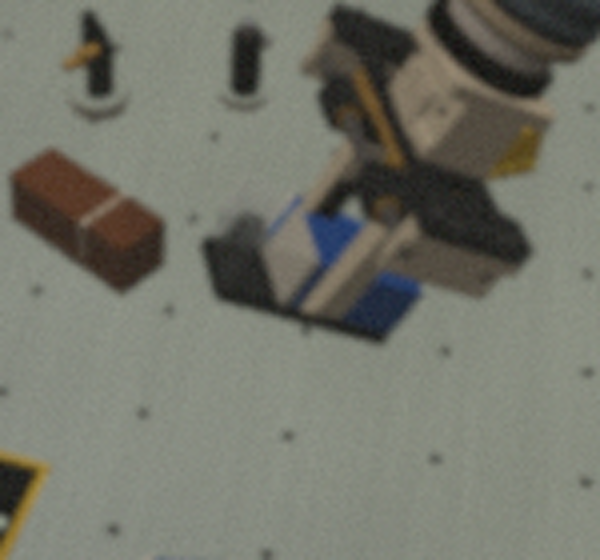

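The clear end (235,255) is empty again. Tipping the slug forward once more.

Call:
apply_moves(gripper=[-1,-1,-1,-1,-1,-1,-1,-1], translation=[[0,0,0],[0,0,0],[0,0,0],[0,0,0],[0,0,0],[0,0,0],[0,0,0],[0,0,0]], rotation=[[-0.08,0,0],[-0.12,0,0],[-0.13,0,0],[-0.13,0,0],[-0.13,0,0],[-0.13,0,0],[-0.13,0,0],[-0.13,0,0]])

```text
clock: 14.65
eef_pos: [0.4525, 0.0144, 0.1626]
orientation: [0.196, 0.801, -0.549, -0.138]
force: [0.1, -0.8, -3.9]
grip_width: 0.488
```

Call:
apply_moves(gripper=[-1,-1,-1,-1,-1,-1,-1,-1], translation=[[0,0,0],[0,0,0],[0,0,0],[0,0,0],[0,0,0],[0,0,0],[0,0,0],[0,0,0]], rotation=[[-0.03,0,0],[0,0,0],[0,0,0],[0,0,0],[0,0,0],[0,0,0],[0,0,0],[0,0,0]])

```text
clock: 15.45
eef_pos: [0.4518, 0.0142, 0.1624]
orientation: [0.206, 0.798, -0.547, -0.145]
force: [0.2, -0.7, -3.7]
grip_width: 0.491
```

Call:
apply_moves(gripper=[-1,-1,-1,-1,-1,-1,-1], translation=[[0,0,0],[0,0,0],[0,0,0],[0,0,0],[0,0,0],[0,0,0],[0,0,0]], rotation=[[0.04,0,0],[0.08,0,0],[0.08,0,0],[0.08,0,0],[0.06,0,0],[0.04,0,0],[0,0,0]])

```text
clock: 16.15
eef_pos: [0.4512, 0.014, 0.1626]
orientation: [0.052, 0.823, -0.565, -0.039]
force: [-0.4, 0.7, -3.4]
grip_width: 0.492
```

```bash
python3 -c "
from station import bot;from h import *
pic(bot,'side','s9')
goto(bot,'P',.145)"
```

```text
t 16.2 tcp [0.4514 0.0141 0.1625] F [ 0.93  0.45 -2.28] T [ 0.042 -0.115 -0.007] w 0.485
P shift now-frame [-0.0097 -0.2294 -0.0125] final-frame [-0.118  -0.1966  0.0175] turn [ 0.13   -0.0262  0.4972]
```

View pics/s9.png

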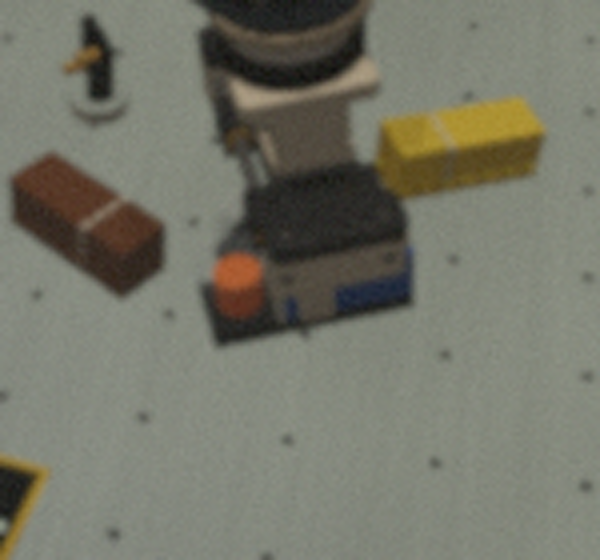

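The slug is clearly in the clear end at (240,285). I'm keeping a slight clear-end-down tilt while turning slowly and carrying it to the pad.

Call:
apply_moves(gripper=[-1,-1,-1,-1,-1,-1,-1,-1], translation=[[0,0,0],[0,0,0],[0,0,0],[0,0,0],[0,0,0],[0,0,0],[0,0,0],[0,0,0]], rotation=[[0,0,0.03],[0,0,0.07],[0,0,0.08],[0,0,0.08],[0,0,0.08],[0,0,0.08],[0,0,0.05],[0,0,0.025]])

```text
clock: 17.0
eef_pos: [0.4519, 0.0144, 0.1621]
orientation: [-0.061, -0.659, 0.749, 0.026]
force: [-0.2, -0.0, -2.7]
grip_width: 0.492
```

```bash
python3 -c "
from station import bot;from h import *
goto(bot,'P',.145)"
```

```text
t 17.0 tcp [0.4519 0.0144 0.1621] F [-0.17 -0.04 -2.65] T [ 0.084 -0.072  0.086] w 0.492
P shift now-frame [-0.1174 -0.1966 -0.013 ] final-frame [-0.1177 -0.1962  0.0171] turn [ 0.119  -0.0569  0.0019]
```

Call:
apply_moves(gripper=[-1,-1,-1,-1,-1,-1,-1,-1], translation=[[-0.0025,-0.004,0],[-0.006,-0.01,-0.001],[-0.0084,-0.014,-0.001],[-0.0084,-0.014,-0.001],[-0.0084,-0.014,-0.001],[-0.0084,-0.014,-0.001],[-0.0084,-0.014,-0.001],[-0.0084,-0.014,-0.001]], rotation=[[0,0,0],[0,0,0],[0,0,0],[0,0,0],[0,0,0],[0,0,0],[0,0,0],[0,0,0]])

```text
clock: 17.8
eef_pos: [0.5577, 0.0611, 0.1541]
orientation: [-0.06, -0.66, 0.748, 0.026]
force: [-0.6, 0.7, -3.4]
grip_width: 0.492
```

Call:
apply_moves(gripper=[-1,-1,-1,-1,-1,-1,-1,-1], translation=[[-0.0084,-0.014,-0.001],[-0.0084,-0.014,-0.001],[-0.0084,-0.014,-0.001],[-0.0084,-0.014,-0.001],[-0.0084,-0.014,-0.001],[-0.0084,-0.014,-0.001],[-0.005,-0.01,0],[-0.0025,-0.004,0]], rotation=[[0,0,0],[0,0,0],[0,0,0],[0,0,0],[0,0,0],[0,0,0],[0,0,0],[0,0,0]])

```text
clock: 18.6
eef_pos: [0.6617, 0.106, 0.1447]
orientation: [-0.06, -0.66, 0.748, 0.026]
force: [0.4, 0.1, -3.5]
grip_width: 0.493
```

Call:
apply_moves(gripper=[-1,-1,-1,-1,-1,-1], translation=[[0,0,0],[0,0,0],[0,0,0],[0,0,0],[0,0,0],[0,0,0]], rotation=[[0.01,-0.012,0],[0.02,-0.02,0],[0.02,-0.02,0],[0.01,-0.005,0],[0,0,0],[0,0,0]])

```text
clock: 19.2
eef_pos: [0.6607, 0.1053, 0.1458]
orientation: [-0.019, -0.66, 0.751, 0.022]
force: [0.0, 0.2, -3.7]
grip_width: 0.494
```

```bash
python3 -c "
from station import bot;from h import *
pic(bot,'side','s10');pic(bot,'top','t10')
goto(bot,'P',.145)
a=cv2.imread('pics/s10.png');b=cv2.imread('pics/t10.png');cv2.imwrite('pics/st10.png',cv2.resize(np.hstack([a,b]),None,fx=.66,fy=.66))"
```

```text
t 19.3 tcp [0.6608 0.1053 0.1456] F [ 0.75 -0.74 -3.99] T [-0.02  -0.089 -0.003] w 0.492
P shift now-frame [-0.0004 -0.0009  0.0006] final-frame [-0.0004 -0.0009  0.0006] turn [0.058  0.0006 0.0015]
```

View pics/st10.png

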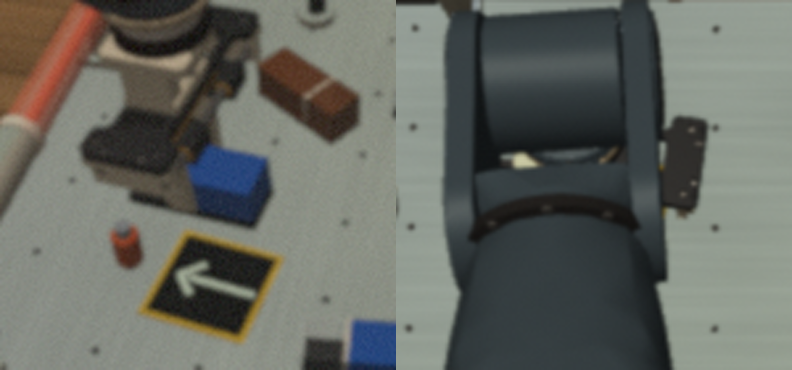

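```bash
python3 -c "
from station import bot;from h import *
p=bot.snapshot('side');s=bot.get_state();q=s['orientation'];R=Ro.from_quat([q[1],q[2],q[3],q[0]]).as_matrix()
i=cv2.resize(p['img'],None,fx=6,fy=6,interpolation=2)
c=s['eef_pos']-R[:,2]*.0125
for nm,dx,dz,col in(('slug',.039,0,(0,255,255)),('slugback',-.039,0,(0,255,0)),('endbot',.06,-.023,(255,0,255)),('bkbot',-.06,-.023,(255,255,0))):
  X=c-R[:,1]*dx-R[:,2]*dz;u=proj(p,X);print(nm,X,u);cv2.circle(i,(int(u[0]*6),int(u[1]*6)),4,col,-1)
u=proj(p,c)*6;u=u.astype(int);cv2.imwrite('pics/s11.png',i[u[1]-280:u[1]+250,u[0]-330:u[0]+330])
im=p['img'].astype(int);m=(im[...,2]>130)&(im[...,1]<110)&(im[...,0]<90);print(np.argwhere(m[140:230,150:270])[:60].tolist())
"
```

```text
slug [0.70013089 0.10028371 0.15580123] [187.04942651 174.61550941]
slugback [0.62290354 0.11025911 0.16032095] [218.11331684 181.41630912]
endbot [0.71960307 0.09778388 0.13162303] [180.90774891 179.61634636]
bkbot [0.60079176 0.11313064 0.13857644] [227.81563968 190.09825984]
[[0, 0], [0, 1], [1, 0], [1, 1], [2, 0], [2, 1], [3, 0], [4, 0], [57, 29], [59, 20], [60, 20], [60, 21], [60, 28], [61, 20], [61, 21], [62, 20], [62, 21], [62, 22], [62, 23], [89, 36]]
```

View pics/s11.png

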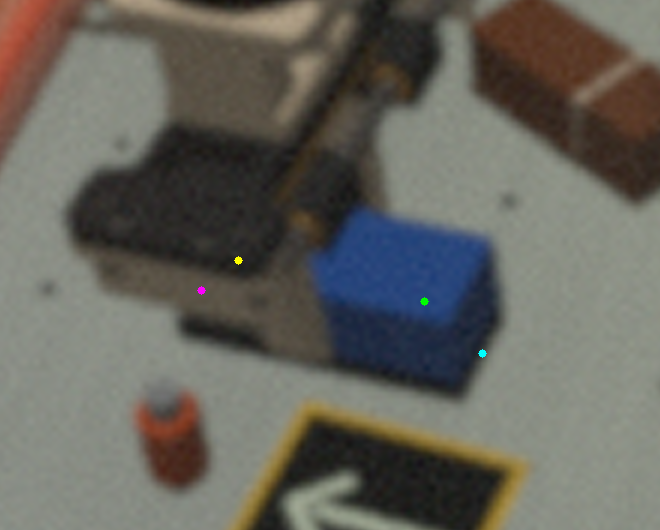

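The case is above the pad, but the gripper body hides the clear end from the side camera: the expected slug pixel (yellow dot) falls on the gripper. I'll turn the case slowly for a look.

Call:
apply_moves(gripper=[-1,-1,-1,-1,-1,-1,-1,-1], translation=[[0,0,0],[0,0,0],[0,0,0],[0,0,0],[0,0,0],[0,0,0],[0,0,0],[0,0,0]], rotation=[[0,0,-0.03],[0,0,-0.07],[0,0,-0.08],[0,0,-0.08],[0,0,-0.08],[0,0,-0.07],[0,0,-0.03],[0,0,0]])

```text
clock: 20.15
eef_pos: [0.6608, 0.1053, 0.1456]
orientation: [0.014, 0.808, -0.588, -0.026]
force: [1.4, 0.2, -3.1]
grip_width: 0.49
```

```bash
python3 -c "
from station import bot;from h import *
pic(bot,'side','s12');goto(bot,'P',.145)"
```

```text
t 20.2 tcp [0.6608 0.1053 0.1456] F [-0.42  0.16 -3.73] T [-0.012 -0.024  0.039] w 0.494
P shift now-frame [ 0.     -0.001   0.0005] final-frame [-0.0004 -0.0009  0.0006] turn [0.0567 0.0134 0.4404]
```

View pics/s12.png

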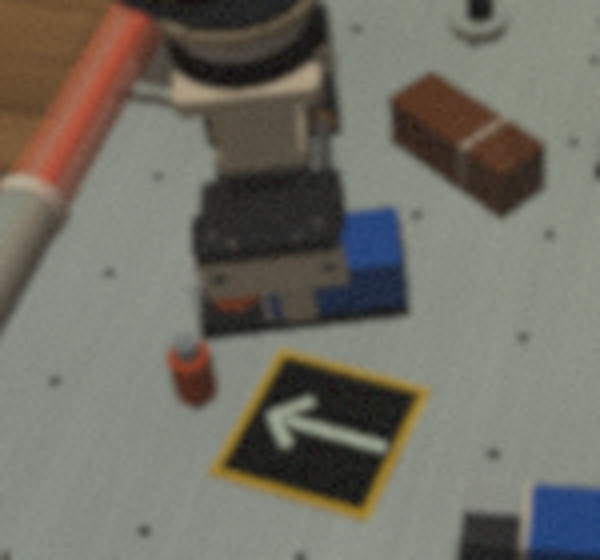

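The slug is in the clear end, showing orange at (235,298). Turning back slowly to line up with the arrow.

Call:
apply_moves(gripper=[-1,-1,-1,-1,-1,-1,-1,-1], translation=[[0,0,0],[0,0,0],[0,0,0],[0,0,0],[0,0,0],[0,0,0],[0,0,0],[0,0,0]], rotation=[[0,0,0.03],[0,0,0.06],[0,0,0.07],[0,0,0.07],[0,0,0.07],[0,0,0.06],[0,0,0.04],[0,0,0.02]])

```text
clock: 21.0
eef_pos: [0.6608, 0.1053, 0.1456]
orientation: [-0.019, -0.667, 0.745, 0.022]
force: [0.1, 0.2, -4.5]
grip_width: 0.494
```

Call:
apply_moves(gripper=[-1,-1,-1,-1], translation=[[0,0,0],[0,0,0],[0,0,0],[0,0,0]], rotation=[[0,0,0],[0,0,0],[0,0,0],[0,0,0]])

```text
clock: 21.4
eef_pos: [0.6608, 0.1052, 0.1456]
orientation: [-0.019, -0.667, 0.744, 0.022]
force: [-0.7, 0.1, -3.2]
grip_width: 0.488
```

```bash
python3 -c "
from station import bot;from h import *
p=bot.snapshot('side');cv2.imwrite('pics/s13.png',cv2.resize(p['img'],None,fx=1.5,fy=1.5));goto(bot,'P',.145);print(abs(bot.get_state()['joint_vel']).max())"
```

```text
t 21.45 tcp [0.6608 0.1053 0.1456] F [-0.42 -0.13 -3.57] T [ 0.06  -0.037 -0.023] w 0.488
P shift now-frame [-0.0004 -0.0009  0.0006] final-frame [-0.0005 -0.0009  0.0006] turn [0.0578 0.0013 0.0215]
0.0011791757176132778
```

View pics/s13.png

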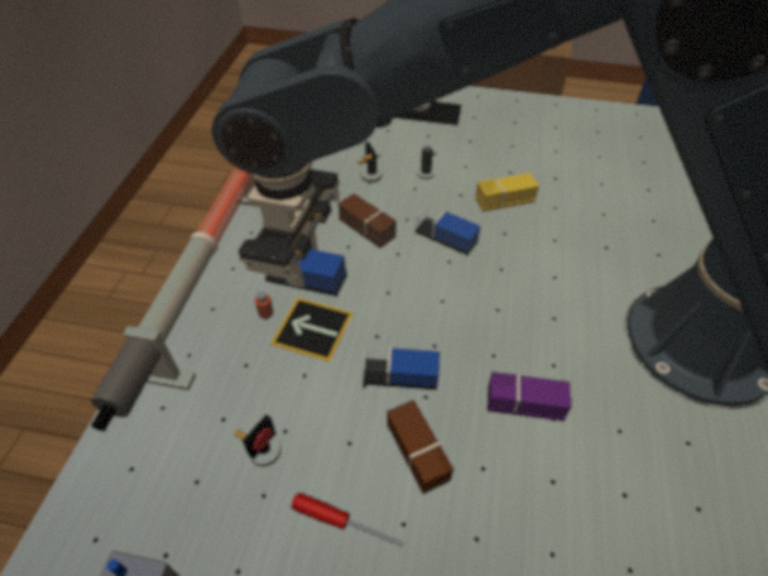

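The case is held still above the pad, and the left and right cases stand upright at (400,368) and (450,232). Handing in.

```bash
python3 -c "
from station import bot
print(bot.sign_off())"
```

```text
the job is handed in; nothing more can be done
None
```

The middle case is the one that rattles. I handed the job in at about 21.5 s with that case still held over the inspection pad. `sign_off` gives no verdict, so this rests on my own checks.

**What I did**
- **Right case:** I tipped it 0.5 rad with the clear end down. No orange showed, so I set it back upright about 2 mm from where it stood. Touchdown read about 39 N at the wrist, against the 90 N limit.
- **Middle case:** Tipping it showed the orange part in the clear end. I tipped it back and the clear end was empty, then forward again and the orange part returned.
- **Left case:** I did not pick it up, because the loose part had already been found.

**Last checks**
- **Position:** The tool is within about 1 mm of the pad centre. The case centre is about 16 cm up, and the arm was still.
- **Attitude:** The case is about 0.06 rad off level, clear end slightly low on purpose, and about 0.02 rad off the arrow.
- **Other cases:** Both look upright in place in the last side picture, and no bystander appears moved.

**What was not clear-cut**
- In the final pose the gripper hides the clear end from the side camera. I saw the loose part there about 1 s earlier, after turning the case about 0.4 rad to look, and then turned it back slowly.
- The moment readings were too noisy to confirm the loose part's position, so I went by the pictures.

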